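# Nudge the flask carrier onto the shaker's locating pins

## Task

The flask carrier plate was put down askew on the shaker: its back part is riding on the two locating pins. Push it with the outside of the fingers, back against the fence and sideways along it, until both its holes drop over the pins and it lies flat on the deck, then leave it. Do not lift, tip up or carry the plate, and leave the glassware and everything else standing where it is.

Things in the scene. Friction and masses are not known exactly. Their poses are not given: they have to be found in the camera images.
- shaker: orbital shaker fixed on the bench, 280 x 400 mm, white housing, flat black deck 85 mm above the bench, 140 mm to front and back of its middle. Origin: centre of its underside; x from its front panel to its back, y to its left. A grey fence (10 mm thick, 25 mm high above the deck) runs along the whole back of the deck, its inner face at x = +115 mm. Two pins stand on the deck, hidden under the plate at first
- deck (a point): centre of the deck's upper surface, axes as the shaker's. The pins stand midway across the deck (60 mm to each side of this point), 40.5 mm in front of the fence's inner face; a thin white line across the fence's top marks the place of each
- pin_right (a point): tip of the right (-y) pin: steel, fixed, 8 mm in diameter, taper-nosed, 9 mm high above the deck (4 mm straight, then a 5 mm taper to a 3 mm flat tip)
- pin_left (a point): tip of the left (+y) pin, the same, 120 mm from the other
- carrier: loose white plastic plate, 130 (x) by 200 (y) by 10 mm, 0.28 to 0.52 kg, square edges; three empty steel flask clamps (50 mm across, 22 mm high) in a row on top, 24 mm in front of its middle. Origin: centre of its underside; x to its back edge. At first its front lower edge is on the deck and it rides on both pin tops, tilted 0.08 rad, up to 26 mm short of the fence, 40 mm to either side, yaw 0.09 off
- plate_front (a point): middle of the plate's front edge, half way up its 10 mm thickness. The plate slides under a push of 3 to 8 N on its edges, up to 20 N where a pin tip is caught half in a hole; flush against the fence its holes are in line with the pins to within 1 mm, and it drops by itself when slid sideways to the right place. Seated, it lies flat, midway across the deck
- hole_right (a point): centre of the right (-y) through hole at the plate's underside: 11 mm in diameter, 25 mm behind and 60 mm to the right of the plate's middle; in the end it lies over pin_right
- hole_left (a point): the left (+y) hole, the same, 60 mm to the left of the middle; in the end it lies over pin_left
- beaker: small glass beaker, 42 mm across, 55 mm tall, standing on the shaker's deck near its front right corner; origin at the centre of its underside. Leave it alone.
- jar: small amber jar, 38 mm across, 50 mm tall, standing on the deck near its front left corner; origin at the centre of its underside. Leave it alone.
- wash_bottle: white wash bottle with a blue cap, 72 mm across, 190 mm tall, on the bench to the left; origin under its centre. Leave it alone.
- flask: conical glass flask, 84 mm across, 130 mm tall, on the bench to the left; origin under its centre. Leave it alone.
- reagent: amber reagent bottle, 68 mm across, 150 mm tall, on the bench to the right; origin under its centre. Leave it alone.
- screwdriver: screwdriver lying on the bench to the right; origin at its middle, underneath. Leave it alone.
- cork_ring: cork flask ring, 100 mm across, 28 mm high, on the bench to the left; origin under its centre. Leave it alone.

How it is judged:
By the outcome, as a careful person would: the job done as asked, in the order asked, and still so for the second after the job is handed in, with the robot touching nothing.
It also fails if it takes over 64 s, if anything falls off the work surface, if the arm or the gripper's body presses on something with over 40 N, if the wrist force passes 120 N, or if a joint passes its speed limit or range.

## Robot

A 6-joint arm with a two-finger parallel gripper is mounted at the origin on the work surface. World frame = base frame: x ahead of the robot, y to its left, z up, the work surface at z = 0. Lengths are in m, angles in rad, forces in N, time in s.
With the tool pointing down it reaches from about 0.275 to 0.875 m from the base axis. Payload 12.5 kg.
Tool frame: the origin (TCP) lies midway between the tips of the shut fingers; the grasp point (between the pads) lies 19 mm behind it; z points along the fingers, y is the direction in which the jaws open and shut (so a half turn about z gives the same grasp; the last joint's range is limited). The gripper opens to 85 mm and grips with 20 to 120 N. Pads are 22 mm wide; open, the fingers measure 114 mm over their backs; the gripper's body (76 mm by 85 mm) begins 54 mm behind the grasp point. The pads swing forward as they close: fully open they stand 13 mm farther back than shut.
Start: joints at [-0.085, 0.351, 1.652, -0, 1.139, -0.085], TCP at [0.55, 0, 0.231] pointing down, gripper open.
Joint ranges: [-2.75, 2.75], [-0.79, 2.1], [0.01, 2.65], [-1.57, 4.71], [0.07, 3.14], [-2.87, 2.87]. Speed limits (rad/s): [2.22, 2.22, 2.79, 3.14, 3.14, 3.14].

## Interface

Orientations are given as a rotation vector (axis times angle).
In Python, from plant import get_state, grab_frame, camera_model, finish_job, cut_out, spot_point gives the robot as it stands.
- The arm moves only by the tool step_arm, never from a script. Its argument "rows" is text: rows parted by semicolons, each of 7 numbers parted by spaces: the shift along the tool's x, y, z in mm, then the turn, a rotation vector about the tool's x, y, z in rad, then the opening, from 0 (shut) to 1 (fully open). A call has 1 to 10 rows; each row is the pose to reach, as a shift and turn from the pose measured when the call began, along the tool's axes at that moment; what a row does not reach only later rows make up. A row lasts 1/8 s, in which the tool goes at most 62.5 mm and 10.7 degrees, less where a joint would pass 70% of its speed; a pose out of reach is approached as far as the arm can. A call with a gripper value outside its range is refused whole. The fingers move at their own pace and stop on an object; the grip force is fixed at half the most. Time passes only in rows, so rows that repeat a pose let the fingers close. It gives the time, the measured TCP pose, the force and the opening at its end, in the units of the state.
- get_state(): the state, without advancing time (a new reading comes with each control period).
- grab_frame(name): name is "scene" or "side" or "wrist"; returns (picture, depth): 480x640x3 uint8, red, green, blue; 480x640 float32, m along the optical axis (not along the pixel's ray), 0 where there is no reading.
- camera_model(name): a dict with "camera_matrix" (3x3 intrinsics, pixels), "camera_from_world" (4x4, takes a point from world to camera coordinates). Camera axes: x right, y up, looking along -z (the intrinsics and any distortion apply to the point x, -y, -z); pixel columns grow to the right and rows downward; lengths in m; the calibration is good to about 2 mm. A picture is of the moment at which its call begins: read the wrist's pose just before it. camera_model takes no time and is no camera call; for the wrist camera it gives the pose at the moment of the call.
- finish_job(): hands the job in, once; it reports no verdict.
Trained networks look in the newest picture that a camera, given by its name, has taken for a name from the list of things; names that differ only in an ending like _2 or _b are one class to them, and where a whole thing is asked for, a point or a joint stands for the part that bears it (a point fixed in the world has none). Each returns a list of dicts, best first, with "conf" (0 to 1); they miss things now and then, are a little off and sometimes report something else, mostly with a low value. They report only what shows in the picture. A call takes as long as a camera call.
- cut_out(camera, target): "region" (480x640 bool, what is visible of it).
- spot_point(camera, target): "xyz" ([x, y, z] in m, in world coordinates, good to about 4 mm: a listed point, or the origin of a listed thing).
The state is a dict: "t": time; "joint_positions": joint angles; "qvel": joint speeds; "tau": joint torques, N m; "tcp_pos": TCP position; "ee_rot": TCP orientation; "force": force on the tool from outside, world axes, zero at the start; "wrist_torque": the same for the moment, N m; "opening": finger opening in m.
Only numpy, scipy, OpenCV 4.12 (cv2) and the standard library are available. Lean on these libraries where they do the work, as an engineer would, in place of code of your own. Each camera call takes 0.05 s, during which the arm holds its last target.

## Working session

There is one attempt and no reset: what is moved stays moved. The work goes in short steps, Python scripts to look and compute and a tool call to move; the robot and the scene stay as the last step left them, time stands still between calls to the robot, and variables do not carry over. Pictures are saved under pics/ and viewed, and the job is handed in when it is done.

Besides the shell and the picture viewer there is one more tool, called after "Call:" by a JSON object that holds its "api" and its "payload". step_arm: Moves the arm, as the interface text tells. Its arguments: {"type":"object","properties":{"rows":{"type":"string"}},"required":["rows"]}

```bash
ls; mkdir -p pics; python3 - <<'E'
from plant import *
import cv2,numpy as np
s=get_state();print(s)
for n in ["scene","side","wrist"]:
    im,d=grab_frame(n);cv2.imwrite(f"pics/a_{n}.png",im[:,:,::-1]);np.save(f"pics/a_{n}.npy",d)
    for k in ["carrier","plate_front","hole_right","hole_left","deck","shaker","beaker","jar","pin_left","pin_right"]:
        if n=="wrist" and 0: continue
        r=spot_point(n,k);print(n,k,[(np.round(q["xyz"],4).tolist(),round(q["conf"],2)) for q in r[:2]])
print(get_state()["t"])
E
```

```text
pics
{'t': 0.0, 'joint_positions': array([-8.45755709e-02,  3.51257281e-01,  1.65241761e+00,  1.23795370e-05,
        1.13909644e+00, -8.46026164e-02]), 'qvel': array([ 0.00041666, -0.00063764,  0.00020591,  0.00141559,  0.00010942,
       -0.0016577 ]), 'tau': array([ 1.33101348e-03, -5.06107914e+01, -2.91406649e+01,  6.01447425e-06,
        4.57781483e-03,  4.96419239e-05]), 'tcp_pos': array([5.49673034e-01, 6.97199747e-05, 2.30749356e-01]), 'ee_rot': array([-2.22077489e+00, -2.22082343e+00,  1.18005841e-03]), 'force': array([-0.18357527,  1.00721987, -0.8490863 ]), 'wrist_torque': array([-0.0111955 , -0.00669522,  0.00092037]), 'opening': 0.0851650756259334}
scene carrier [([0.551, -0.084, 0.0923], 0.66)]
scene plate_front [([0.4841, -0.0766, 0.0899], 0.94)]
scene hole_right [([0.5606, -0.1468, 0.0946], 0.74)]
scene hole_left [([0.5841, -0.032, 0.0932], 0.9), ([0.388, -0.4784, -0.0024], 0.58)]
scene deck [([0.5257, -0.0744, 0.0851], 0.75)]
scene shaker [([0.5248, -0.0724, 0.003], 0.94)]
scene beaker [([0.377, -0.2231, 0.0822], 0.55)]
scene jar [([0.4499, 0.0935, 0.0864], 0.83)]
sc
[... 329 characters left out ...]
e_left [([0.5839, -0.033, 0.0917], 0.84)]
side deck []
side shaker [([0.5206, -0.0762, -0.0004], 0.96)]
side beaker [([0.3773, -0.2177, 0.0874], 0.83)]
side jar [([0.4501, 0.0934, 0.0839], 0.69)]
side pin_left [([0.6066, -0.0326, 0.0943], 0.62)]
side pin_right [([0.5834, -0.1457, 0.0943], 0.57)]
wrist carrier [([0.5489, -0.0876, 0.0892], 0.8), ([0.4493, 0.095, 0.0838], 0.64)]
wrist plate_front [([0.4871, -0.0768, 0.0895], 0.6)]
wrist hole_right [([0.5665, -0.154, 0.0924], 0.91), ([0.4493, 0.0976, 0.0868], 0.38)]
wrist hole_left [([0.5831, -0.03, 0.0935], 0.77)]
wrist deck []
wrist shaker []
wrist beaker []
wrist jar [([0.4511, 0.0982, 0.0853], 0.78)]
wrist pin_left []
wrist pin_right []
1.65
```

View pictures.

View pics/a_scene.png

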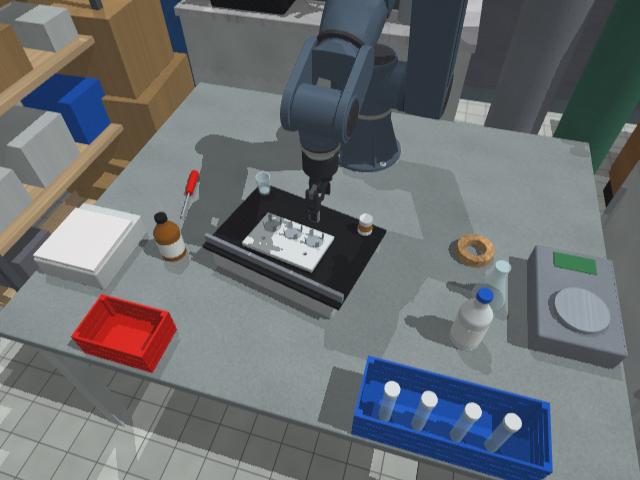

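View pics/a_side.png

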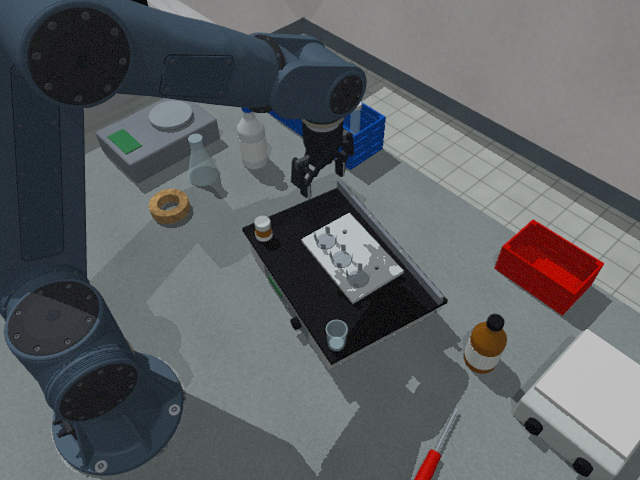

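View pics/a_wrist.png

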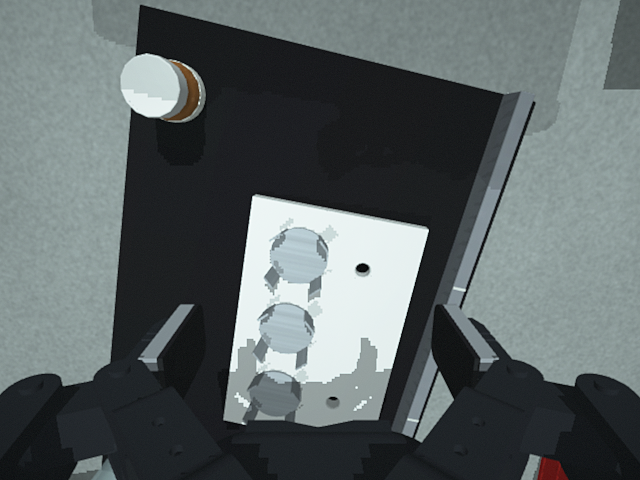

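```bash
cat > h.py <<'E'
from plant import *
import cv2,numpy as np
def cloud(n,d,M=None):
    M=M or camera_model(n);K=np.array(M["camera_matrix"]);T=np.linalg.inv(np.array(M["camera_from_world"]))
    v,u=np.mgrid[0:480,0:640]
    x=(u-K[0,2])/K[0,0]*d;y=(v-K[1,2])/K[1,1]*d
    P=np.stack([x,-y,-d,np.ones_like(d)],-1)@T.T
    P=P[...,:3];P[d<=0]=np.nan
    return P
def ray_z(n,u,v,z):
    M=camera_model(n);K=np.array(M["camera_matrix"]);T=np.linalg.inv(np.array(M["camera_from_world"]))
    r=T[:3,:3]@np.array([(u-K[0,2])/K[0,0],-(v-K[1,2])/K[1,1],-1]);o=T[:3,3]
    return o+r*(z-o[2])/r[2]
E
python3 - <<'E'
from h import *
print({k:v for k,v in camera_model("wrist").items()})
for n in ["scene","side","wrist"]:
    d=np.load(f"pics/a_{n}.npy");P=cloud(n,d)
    z=P[...,2]; 
    box=(P[...,0]>.3)&(P[...,0]<.75)&(P[...,1]>-.35)&(P[...,1]<.2)
    m=box&(abs(z-.11)<.004)&(P[...,0]>.6+.0)
    Q=P[m][:,:2]
    l=cv2.fitLine(Q.astype(np.float32),cv2.DIST_HUBER,0,.01,.01).ravel();l=l if l[1]>0 else np.r_[-l[:2],l[2:]]
    t=(Q-l[2:])@l[:2]; nn=(Q-l[2:])@np.array([l[1],-l[0]])
    print(n,"fence top",len(Q),l,"yaw",np.arctan2(-l[0],l[1]),"ext",(l[2:]+l[:2]*np.percentile(t,1)),(l[2:]+l[:2]*np.percentile(t,99)),np.percentile(nn,[5,95]))
    dk=box&(abs(z-.085)<.004);Q=P[dk][:,:2]
    r=cv2.minAreaRect(Q.astype(np.float32));print(" deck rect",r, np.median(z[dk]))
for p in [(459,289),(411,420)]: print(ray_z("wrist",*p,.110))
for p in [(254,195),(428,229),(223,421),(380,432),(362,269),(333,402)]:print(p,ray_z("wrist",*p,.101))
im=cv2.imread("pics/a_wrist.png");cv2.imwrite("pics/a_w2.png",cv2.resize(im[170:450,200:500],None,fx=2.1,fy=2.1,interpolation=cv2.INTER_CUBIC))
E
```

```text
{'camera_matrix': array([[385.29272681,   0.        , 318.06848617],
       [  0.        , 385.29272681, 240.06131363],
       [  0.        ,   0.        ,   1.        ]]), 'camera_from_world': array([[ 9.99999858e-01, -1.66273608e-04, -5.05957955e-04,
        -5.50939475e-01],
       [ 1.76395594e-05,  9.59834194e-01, -2.80567853e-01,
         3.52916539e-02],
       [ 5.32286775e-04,  2.80567804e-01,  9.59834061e-01,
        -3.79174589e-01],
       [ 0.00000000e+00,  0.00000000e+00,  0.00000000e+00,
         1.00000000e+00]])}
scene fence top 772 [ 0.20553838  0.9786491   0.63261735 -0.14068936] yaw -0.20701379 ext [ 0.60264311 -0.28340852] [0.68107708 0.09004645] [-0.04232008  0.00618018]
 deck rect ((0.5230238437652588, -0.076158806681633), (0.40186190605163574, 0.28493914008140564), 77.49383544921875) 0.08629939874962983
side fence top 692 [ 0.20893288  0.97793     0.63719606 -0.11028311] yaw -0.21048361 ext [ 0.60005262 -0.2841365 ] [0.67952638 0.08784793] [-0.03116003  0.00579992]
 deck rect ((0.5232622623443604, -0.07524290680885315), (0.4047824740409851, 0.28208234906196594), 77.4063949584961) 0.08452173065545487
wrist fence top 4640 [ 0.22024885  0.9754437   0.66087073 -0.01368849] yaw -0.22206958 ext [ 0.62512661 -0.17199294] [0.68482629 0.09240649] [-0.00411957  0.00510466]
 deck rect ((0.5260478854179382, -0.07135814428329468), (0.39359250664711, 0.28076601028442383), 77.39788055419922) 0.08475092014969149
[ 0.65528181 -0.04235823  0.11      ]
[ 0.62766047 -0.15933448  0.11      ]
(254, 195) [0.50533145 0.02620593 0.101     ]
(428, 229) [0.63132783 0.00116486 0.101     ]
(223, 421) [ 0.46973282 -0.16832377  0.101     ]
(380, 432) [ 0.60438074 -0.17974415  0.101     ]
(362, 269) [ 0.58408948 -0.02997479  0.101     ]
(333, 402) [ 0.56351204 -0.14901819  0.101     ]
```

View pics/a_w2.png

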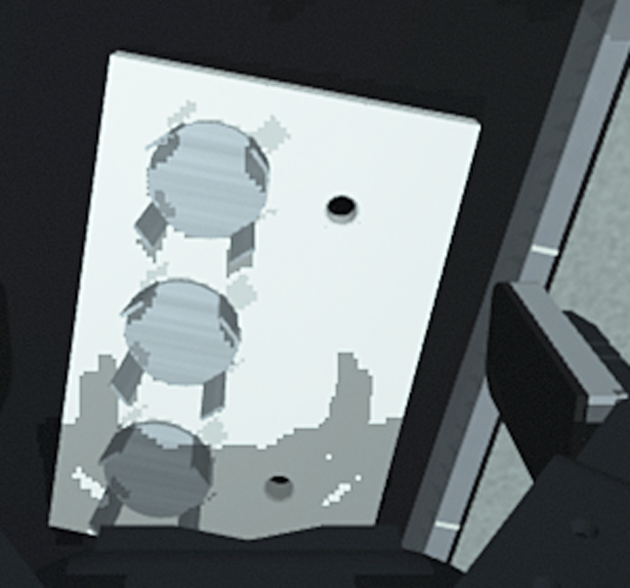

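Call:
{"api": "step_arm", "payload": {"rows": "-12 -25 10 0 0 0.179 1; -24 -50 20 0 0 0.358 1; -36 -75 30 0 0 0.537 1; -48 -100 40 0 0 0.716 1; -60.7 -114.3 50 0 0 0.895 1; -60.7 -114.3 60 0 0 1.074 1; -60.7 -114.3 60 0 0 1.253 1; -60.7 -114.3 60 0 0 1.432 1; -60.7 -114.3 60 0 0 1.611 1; -60.7 -114.3 60 0 0 1.792 1"}}

```text
t: 2.9
tcp_pos: [0.4358, -0.0607, 0.1714]
ee_rot: [3.121, -0.356, 0.0]
force: [0.3, 0.6, 0.2]
opening: 0.0854
```

```bash
cat >> h.py <<'E'
from scipy.spatial.transform import Rotation as R
C=np.array([.5245,-.0745]);YAW=-.221
ux=np.array([np.cos(YAW),np.sin(YAW)]);uy=np.array([-ux[1],ux[0]])
def sh(p): q=np.array(p)[:2]-C; return np.round(np.array([q@ux,q@uy])*1000,1)
def st():
    s=get_state();m=R.from_rotvec(s["ee_rot"]).as_matrix()
    print("t",s["t"],"tcp sh",sh(s["tcp_pos"]),"z",s["tcp_pos"][2].round(4),"toolx yaw",np.arctan2(m[1,0],m[0,0]).round(3),"z",m[:,2].round(3),"F",s["force"].round(1),"op",s["opening"].round(4))
E
python3 - <<'E'
from h import *
st()
im,d=grab_frame("wrist");cv2.imwrite("pics/b.png",im[:,:,::-1]);np.save("pics/b.npy",d)
for k in ["carrier","plate_front","hole_right","hole_left","pin_left","pin_right"]:
    print(k,[(sh(q["xyz"]),round(q["xyz"][2],3),round(q["conf"],2)) for q in spot_point("wrist",k)[:2]])
P=cloud("wrist",d)
m=(abs(P[...,2]-.11)<.004)&np.array([[1]])
Q=P[m][:,:2];Q=Q[((Q-C)@ux>.105)]
l=cv2.fitLine(Q.astype(np.float32),cv2.DIST_HUBER,0,.01,.01).ravel();print("fence yaw",np.arctan(-l[0]/l[1]),sh(l[2:]),np.percentile((Q-C)@ux,[2,98]))
E
```

```text
Traceback (most recent call last):
  File "h.py", line 20, in st
    print("t",s["t"],"tcp sh",sh(s["tcp_pos"]),"z",s["tcp_pos"][2].round(4),"toolx yaw",np.arctan2(m[1,0],m[0,0]).round(3),"z",m[:,2].round(3),"F",s["force"].round(1),"op",s["opening"].round(4))
                                                                                                                                                                            ^^^^^^^^^^^^^^^^^^
AttributeError: 'float' object has no attribute 'round'
```

```bash
sed -i 's/s\["opening"\].round(4)/round(s["opening"],4)/' h.py
cat > look.py <<'E'
from h import *
import sys
def look(tag):
    st()
    im,d=grab_frame("wrist");cv2.imwrite(f"pics/{tag}.png",im[:,:,::-1]);np.save(f"pics/{tag}.npy",d)
    for k in ["carrier","plate_front","hole_right","hole_left","pin_left","pin_right"]:
        print(k,[(sh(q["xyz"]),round(q["xyz"][2],3),round(q["conf"],2)) for q in spot_point("wrist",k)[:2]])
    P=cloud("wrist",d)
    Q=P[abs(P[...,2]-.11)<.004][:,:2];Q=Q[((Q-C)@ux>.105)]
    if len(Q)>50:
        l=cv2.fitLine(Q.astype(np.float32),cv2.DIST_HUBER,0,.01,.01).ravel();print("fence yaw",np.arctan(-l[0]/l[1]),sh(l[2:]),np.percentile((Q-C)@ux,[2,98]))
look(sys.argv[1])
E
python3 look.py b
```

```text
t 2.9 tcp sh [-89.6  -6. ] z 0.1714 toolx yaw -0.227 z [ 0. -0. -1.] F [0.3 0.6 0.2] op 0.0854
carrier [(array([23.8, -5.8]), 0.087, 0.76)]
plate_front [(array([-33.9,  -9.5]), 0.093, 0.88), (array([-109.2,  152.3]), 0.086, 0.32)]
hole_right []
hole_left []
pin_left []
pin_right []
```

View pics/b.png

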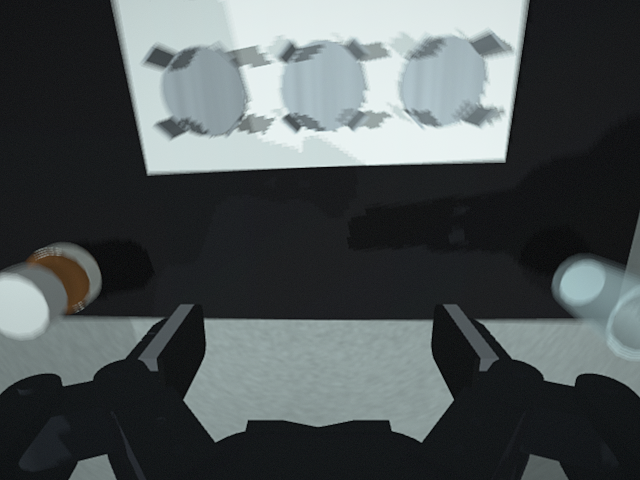

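Call:
{"api": "step_arm", "payload": {"rows": "0 0 25 0 0 -0.006 1; 0 0 50 0 0 -0.006 1; 0 0 70 0 0 -0.006 1; 0 0 82 0 0 -0.006 1; 0 0 90 0 0 -0.006 1; 0 0 95 0 0 -0.006 1; 0 0 95 0 0 -0.006 1"}}

```text
t: 4.12
tcp_pos: [0.4358, -0.0607, 0.0764]
ee_rot: [3.124, -0.333, 0.0]
force: [-0.1, -0.0, 0.7]
opening: 0.0855
```

```bash
python3 -c "
from h import *
st()
for n in ['side','wrist']:
    im,d=grab_frame(n);cv2.imwrite(f'pics/c_{n}.png',im[:,:,::-1]);
    if n=='side': cv2.imwrite('pics/c_s2.png',cv2.resize(im[150:400,210:470,::-1],None,fx=2.3,fy=2.3))
"
```

```text
t 4.125 tcp sh [-89.6  -6. ] z 0.0764 toolx yaw -0.212 z [ 0. -0. -1.] F [-0.1 -0.   0.7] op 0.0855
```

View pics/c_s2.png

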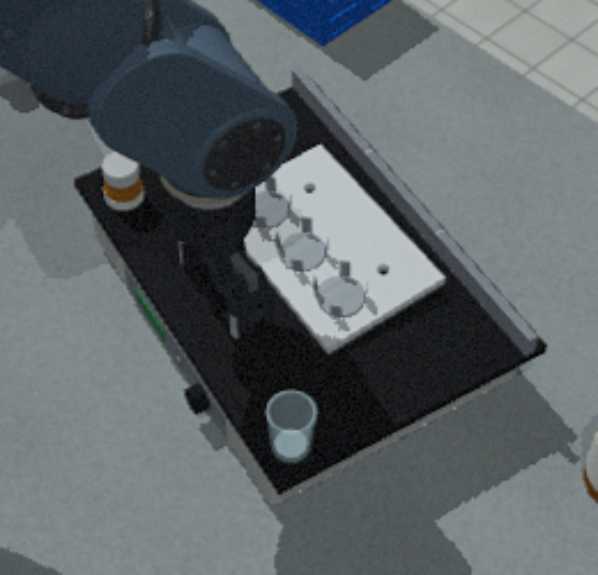

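View pics/c_wrist.png

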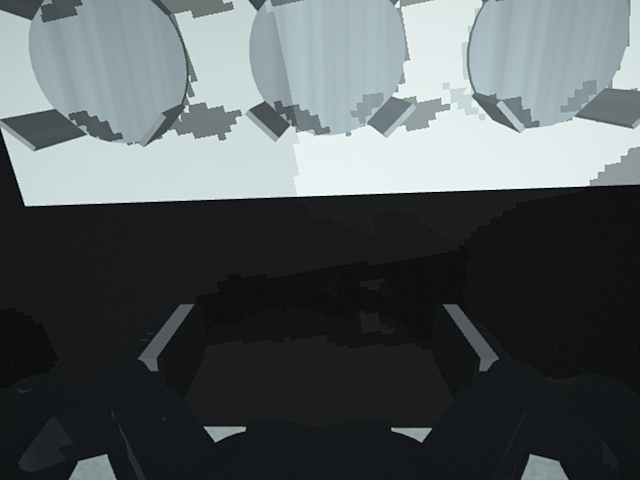

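Call:
{"api": "step_arm", "payload": {"rows": "10 0 1 0 0 0.009 1; 20 0 1 0 0 0.009 1; 28 0 1 0 0 0.009 1; 33 0 1 0 0 0.009 1; 37 0 1 0 0 0.009 1; 40 0 1 0 0 0.009 1; 43 0 1 0 0 0.009 1; 46 0 1 0 0 0.009 1; 49 0 1 0 0 0.009 1; 52 0 1 0 0 0.009 1"}}

```text
t: 5.48
tcp_pos: [0.4868, -0.0718, 0.0756]
ee_rot: [3.122, -0.347, 0.001]
force: [-2.9, 0.1, -0.6]
opening: 0.0852
```

```bash
python3 -c "
from h import *
st()
for n in ['side','wrist']:
    im,d=grab_frame(n);cv2.imwrite(f'pics/d_{n}.png',im[:,:,::-1]);
    if n=='side': cv2.imwrite('pics/d_s2.png',cv2.resize(im[150:400,210:470,::-1],None,fx=2.3,fy=2.3))
"
```

```text
t 5.475 tcp sh [-37.3  -5.6] z 0.0756 toolx yaw -0.222 z [ 0. -0. -1.] F [-2.9  0.1 -0.6] op 0.0852
```

View pics/d_s2.png

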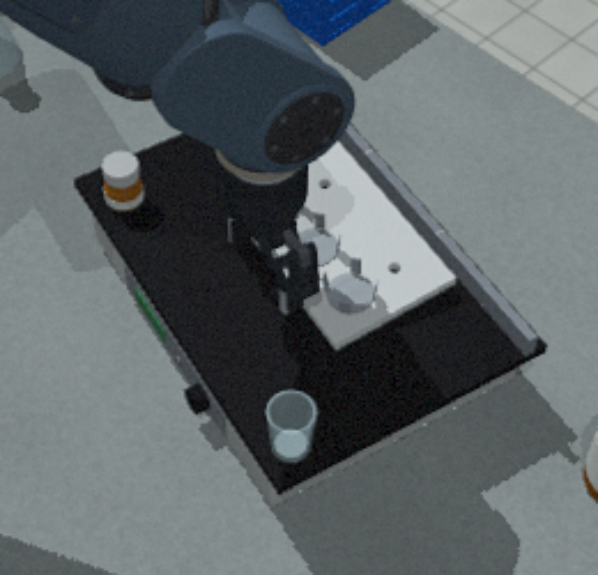

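View pics/d_wrist.png

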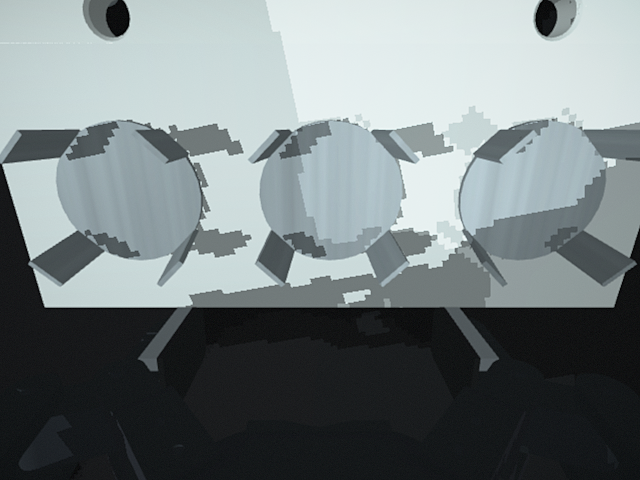

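Call:
{"api": "step_arm", "payload": {"rows": "2 0 0 0 0 0 1; 4 0 0 0 0 0 1; 6 0 0 0 0 0 1; 7 0 0 0 0 0 1; 8 0 0 0 0 0 1; 9 0 0 0 0 0 1; 10 0 0 0 0 0 1"}}

```text
t: 6.45
tcp_pos: [0.497, -0.0741, 0.0757]
ee_rot: [3.122, -0.347, 0.002]
force: [-2.4, 0.0, -1.1]
opening: 0.0851
```

```bash
python3 look.py e; python3 -c "
from h import *
im,d=grab_frame('side')
cv2.imwrite('pics/e_s2.png',cv2.resize(im[150:400,210:470,::-1],None,fx=2.3,fy=2.3))
"
```

```text
t 6.45 tcp sh [-26.9  -5.6] z 0.0757 toolx yaw -0.222 z [ 0.001 -0.    -1.   ] F [-2.4  0.  -1.1] op 0.0851
carrier [(array([47.2, -8.6]), 0.092, 0.61)]
plate_front [(array([-14.3, -11.1]), 0.093, 0.61)]
hole_right [(array([ 76.4, -74.8]), 0.093, 0.56)]
hole_left [(array([72.4, 52. ]), 0.098, 0.95)]
pin_left [(array([72.8, 55.9]), 0.096, 0.92)]
pin_right [(array([69.5, 56.2]), 0.094, 0.64)]
```

View pics/e_s2.png

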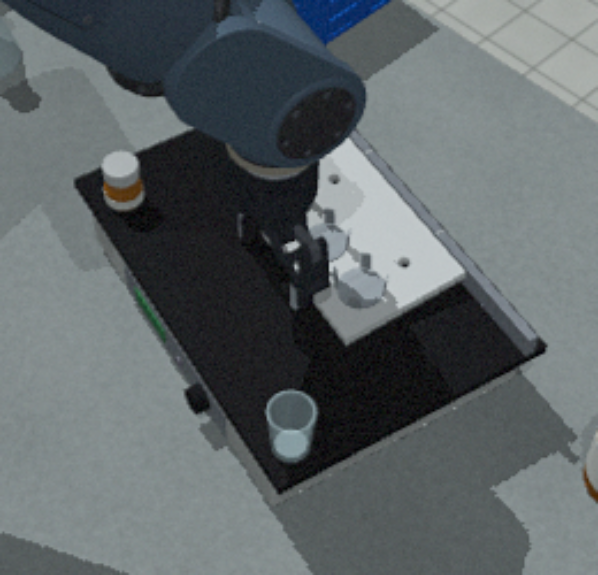

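View pics/e.png

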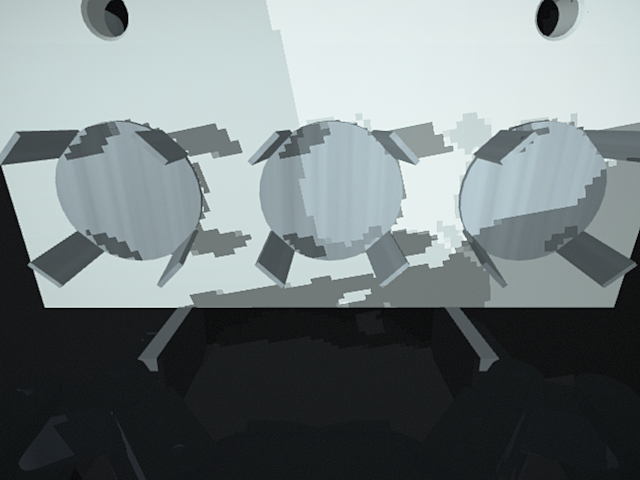

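Call:
{"api": "step_arm", "payload": {"rows": "1 0 0 0 0 0 1; 1.5 0 0 0 0 0 1; 2 0 0 0 0 0 1; 2.5 0 0 0 0 0 1; 2.5 0 0 0 0 0 1"}}

```text
t: 7.48
tcp_pos: [0.4977, -0.0742, 0.0755]
ee_rot: [-3.122, 0.347, 0.005]
force: [-11.5, 1.3, 7.2]
opening: 0.0854
```

```bash
python3 -c "
from h import *
st()
im=cv2.imread('pics/e.png');a=cv2.resize(im[0:60,60:180],None,fx=5,fy=5);b=cv2.resize(im[0:60,500:620],None,fx=5,fy=5)
cv2.imwrite('pics/e_h.png',np.vstack([a,b])[:600])
"
```

```text
t 7.475 tcp sh [-26.2  -5.6] z 0.0755 toolx yaw -0.221 z [-0.003  0.001 -1.   ] F [-11.5   1.3   7.2] op 0.0854
```

View pics/e_h.png

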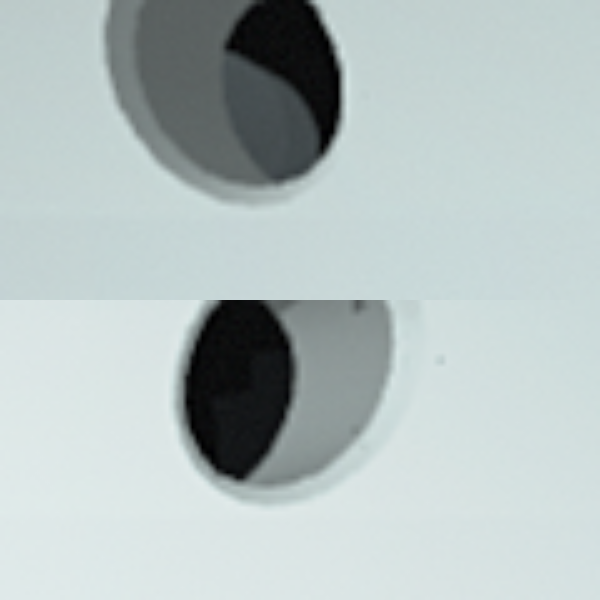

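Call:
{"api": "step_arm", "payload": {"rows": "-4 0 0 0 0 0 1; -10 0 0 0 0 0 1; -12 0 -20 0 0 0 1; -12 0 -60 0 0 0 1; -12 0 -105 0 0 0 1; -10 30 -120 0 0 0 0; 0 80 -120 0 0 0 0; 40 120 -120 0 0 0 0; 74 140 -120 0 0 0 0; 74 140 -120 0 0 0 0"}}

```text
t: 8.72
tcp_pos: [0.5405, -0.2288, 0.195]
ee_rot: [3.122, -0.35, -0.003]
force: [-0.7, 1.0, -0.3]
opening: -0.0001
```

```bash
python3 look.py f; python3 -c "
from h import *
im,d=grab_frame('side')
cv2.imwrite('pics/f_s2.png',cv2.resize(im[150:400,210:470,::-1],None,fx=2.3,fy=2.3))
im,d=grab_frame('scene')
cv2.imwrite('pics/f_sc.png',cv2.resize(im[160:340,180:400,::-1],None,fx=2.7,fy=2.7))
"
```

```text
t 8.725 tcp sh [  49.4 -147.1] z 0.195 toolx yaw -0.223 z [-0.002 -0.    -1.   ] F [-0.7  1.  -0.3] op -0.0001
carrier [(array([48.4, -9.6]), 0.089, 0.67)]
plate_front [(array([ -8.7, -13.5]), 0.089, 0.62)]
hole_right []
hole_left [(array([73. , 53.9]), 0.093, 0.62)]
pin_left [(array([-15. , -10.5]), 0.09, 0.27)]
pin_right [(array([ 75. , -62.5]), 0.089, 0.61)]
fence yaw -0.15291877 [ 122.8 -163.6] [0.10582261 0.16980165]
```

View pics/f_s2.png

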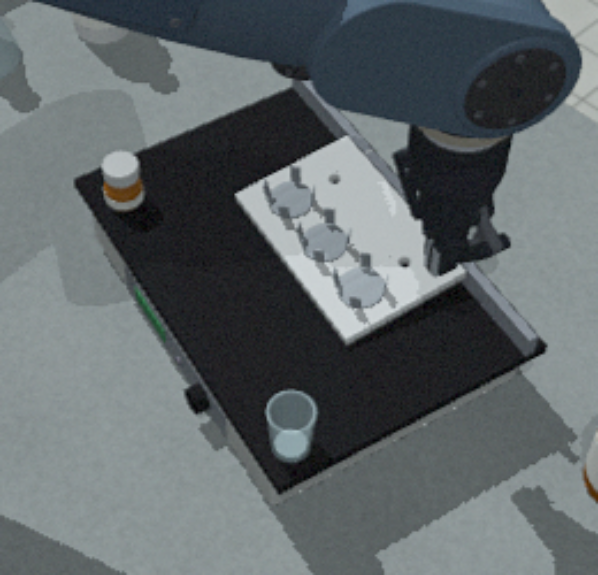

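View pics/f.png

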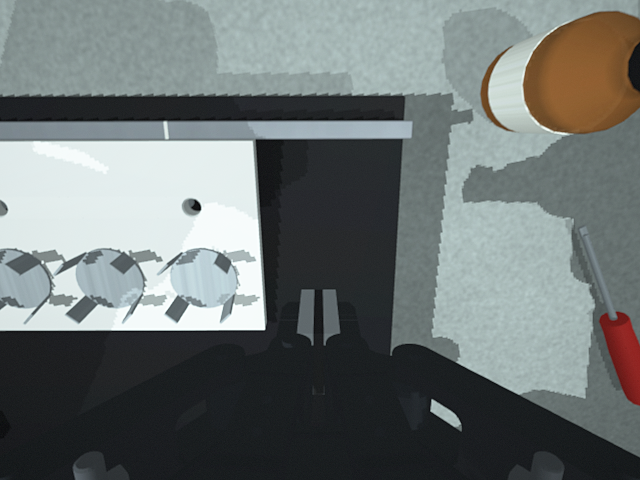

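View pics/f_sc.png

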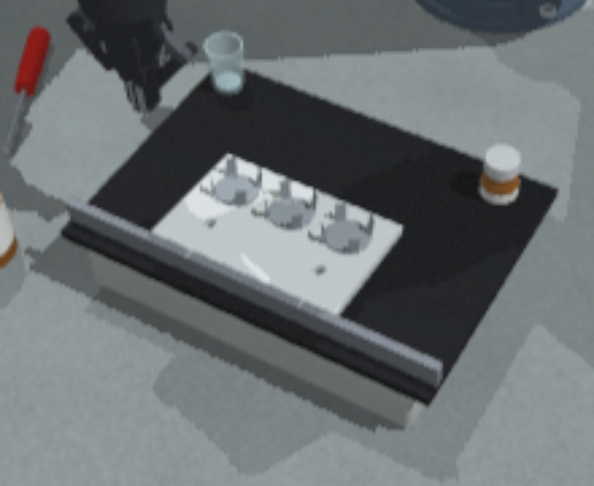

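```bash
python3 - <<'E'
from h import *
for p,z in [((167,130),.110),((192,207),.1045),((256,141),.1075),((266,330),.095),((-3+5,208),.1045)]:print(p,sh(ray_z("wrist",*p,z)))
im=cv2.imread('pics/f.png');cv2.imwrite('pics/f2.png',cv2.resize(im[110:350,0:300],None,fx=2.5,fy=2.5,interpolation=cv2.INTER_CUBIC))
d=np.load("pics/f.npy");P=cloud("wrist",d)
for p in [(167,130),(210,180),(230,200),(220,320),(100,190),(100,322)]:print(p,sh(P[p[1],p[0]]),P[p[1],p[0],2])
E
```

```text
(167, 130) [118.4 -58.2]
(192, 207) [ 72.8 -66.4]
(256, 141) [ 112.3 -108.1]
(266, 330) [ -17.5 -107.3]
(2, 208) [72.2 50.8]
(167, 130) [118.4 -58.9] 0.11179868921782363
(210, 180) [ 89.6 -79.4] 0.10647685865818221
(230, 200) [ 77.2 -90.2] 0.10481559403015575
(220, 320) [ -9.5 -75.4] 0.09533881575634215
(100, 190) [ 83.5 -12.2] 0.10577339249349901
(100, 322) [-10.3   7.8] 0.09674344280479297
```

View pics/f2.png

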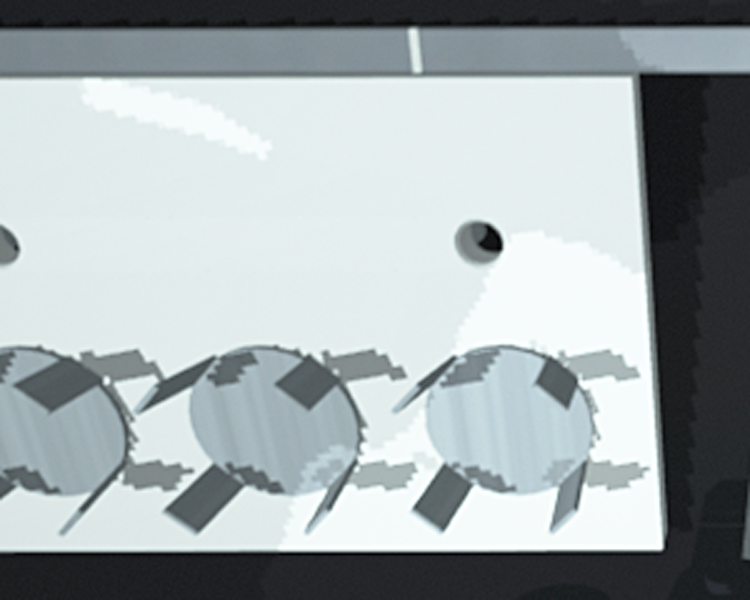

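Call:
{"api": "step_arm", "payload": {"rows": "0 0 30 0 0 0 0; 0 0 60 0 0 0 0; 0 0 85 0 0 0 0; 0 0 97 0 0 0 0; 0 0 102 0 0 0 0; 0 0 105 0 0 0 0; 0 -5 105 0 0 0 0; 0 -10 105 0 0 0 0; 0 -15 105 0 0 0 0; 0 -18 105 0 0 0 0"}}

```text
t: 10.42
tcp_pos: [0.5432, -0.2087, 0.0908]
ee_rot: [3.122, -0.346, -0.004]
force: [-0.1, -0.2, 0.0]
opening: -0.0006
```

```bash
python3 look.py g
```

```text
t 10.425 tcp sh [  47.7 -126.9] z 0.0908 toolx yaw -0.221 z [-0.002  0.    -1.   ] F [-0.1 -0.2  0. ] op -0.0006
carrier [(array([46.8, -7.8]), 0.09, 0.98)]
plate_front [(array([ -9.7, -12.3]), 0.091, 0.68)]
hole_right [(array([ 77.7, -73.4]), 0.092, 0.61)]
hole_left []
pin_left []
pin_right [(array([ 77.3, -62.8]), 0.091, 0.82)]
fence yaw -0.17780156 [ 117.6 -100.9] [0.10577682 0.12530072]
```

View pics/g.png

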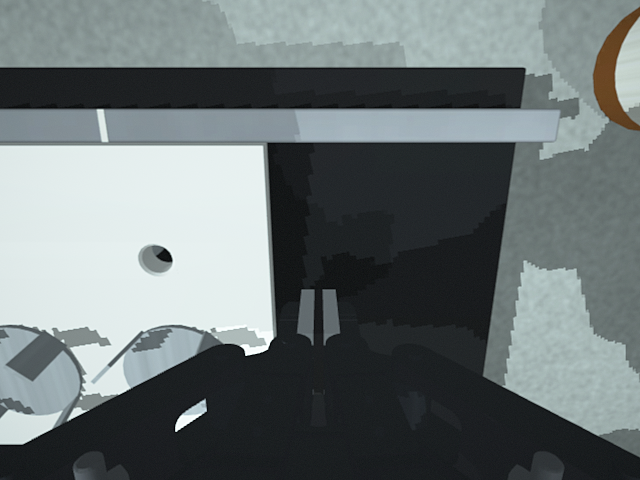

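```bash
python3 - <<'E'
from h import *
d=np.load("pics/g.npy");P=cloud("wrist",d)
for p in [(290,345),(300,340),(304,300),(275,345),(250,360),(230,350),(200,370),(150,395),(100,420),(60,440),(130,410),(210,360),(165,345)]:print(p,sh(P[p[1],p[0]]),P[p[1],p[0],2].round(4))
E
```

```text
(290, 345) [  62.1 -118.5] 0.1384
(300, 340) [  60.6 -121. ] 0.1333
(304, 300) [  59.4 -121.1] 0.1039
(275, 345) [  60.5 -114. ] 0.1359
(250, 360) [  56.4 -106.8] 0.137
(230, 350) [  62.8 -102.7] 0.1421
(200, 370) [ 61.  -96.3] 0.1483
(150, 395) [ 61.  -87.6] 0.1578
(100, 420) [ 61.3 -80.5] 0.1659
(60, 440) [ 60.5 -74.9] 0.1705
(130, 410) [ 60.4 -84.8] 0.1619
(210, 360) [ 60.8 -97.5] 0.1436
(165, 345) [ 39.5 -67.3] 0.1019
```

Call:
{"api": "step_arm", "payload": {"rows": "0 -2 0 0 0 0 0; 0 -3 0 0 0 0 0; 0 -4 0 0 0 0 0; 0 -5 0 0 0 0 0; 0 -6 0 0 0 0 0; 0 -7 0 0 0 0 0; 0 -8 0 0 0 0 0"}}

```text
t: 11.65
tcp_pos: [0.5448, -0.2015, 0.0906]
ee_rot: [3.122, -0.347, -0.004]
force: [-0.4, -1.4, -0.4]
opening: -0.0002
```

```bash
python3 look.py g1
```

```text
t 11.65 tcp sh [  47.7 -119.5] z 0.0906 toolx yaw -0.221 z [-0.003  0.    -1.   ] F [-0.4 -1.4 -0.4] op -0.0002
carrier [(array([51. , -5.6]), 0.09, 0.56)]
plate_front [(array([-12.2, -10.8]), 0.088, 0.64)]
hole_right [(array([ 77.5, -68.3]), 0.091, 0.85)]
hole_left []
pin_left []
pin_right [(array([ 76. , -61.3]), 0.092, 0.73)]
fence yaw -0.18252523 [ 118.8 -105.8] [0.10575822 0.12528836]
```

View pics/g1.png

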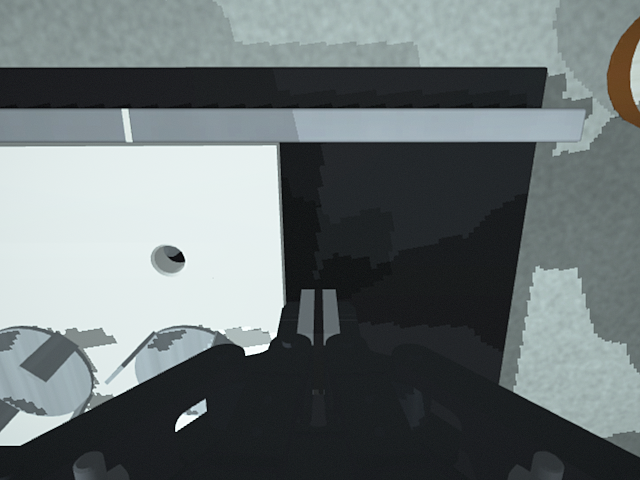

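```bash
python3 - <<'E'
from h import *
for p,z in [((127,125),.110),((168,260),.1045),((281,145),.1075)]:print(p,sh(ray_z("wrist",*p,z)))
E
```

```text
(127, 125) [120.7 -59.9]
(168, 260) [ 75.1 -65.3]
(281, 145) [ 114.6 -106.5]
```

Call:
{"api": "step_arm", "payload": {"rows": "0 -1 0 0 0 0 0; 0 -2 0 0 0 0 0; 0 -3 0 0 0 0 0; 0 -4 0 0 0 0 0; 0 -4.5 0 0 0 0 0"}}

```text
t: 12.62
tcp_pos: [0.5458, -0.1969, 0.0906]
ee_rot: [-3.122, 0.346, 0.004]
force: [-0.4, 0.3, 0.2]
opening: 0.0001
```

```bash
python3 look.py g2
```

```text
t 12.625 tcp sh [  47.7 -114.8] z 0.0906 toolx yaw -0.221 z [-0.003  0.    -1.   ] F [-0.4  0.3  0.2] op 0.0001
carrier [(array([48.5, -2.2]), 0.087, 0.86)]
plate_front []
hole_right [(array([ 76.1, -66.7]), 0.082, 0.65)]
hole_left []
pin_left []
pin_right [(array([ 76.1, -61.8]), 0.095, 0.89)]
fence yaw -0.22097155 [ 120.5 -107.9] [0.11562699 0.12532265]
```

View pics/g2.png

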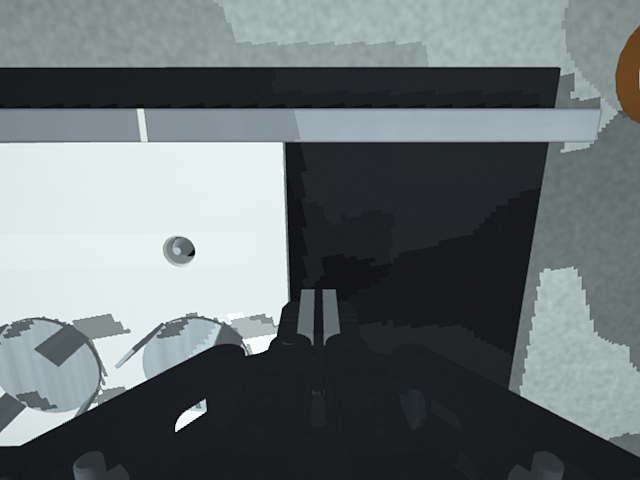

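```bash
cat > flat.py <<'E'
from h import *
import sys
tag=sys.argv[1]
im=cv2.imread(f"pics/{tag}.png");d=np.load(f"pics/{tag}.npy");P=cloud("wrist",d)
q=(P[...,:2]-C);sx=q@ux;sy=q@uy
m=(sx>-15)&(sx<112)&(sy>-103)&(sy<103)&(P[...,2]<.112)&(P[...,2]>.08)&(im.min(2)>170)
A=np.c_[sx[m],sy[m],np.ones(m.sum())]
for _ in range(3):
    c,*_r=np.linalg.lstsq(A,P[...,2][m],rcond=None);m2=abs(P[...,2]-(c[0]*sx+c[1]*sy+c[2]))<.003;m&=m2;A=np.c_[sx[m],sy[m],np.ones(m.sum())]
print("plane slope x,y, z@center",c[:2].round(4),(c[2]+c[0]*.05).round(4),m.sum(),"x range",sx[m].min(),sx[m].max())
E
python3 flat.py f; python3 flat.py g1;python3 flat.py g2
```

```text
plane slope x,y, z@center [0.0962 0.0007] 0.1012 55711 x range -0.015606358659333294 0.12538728803790125
plane slope x,y, z@center [-0.002   0.0001] 0.0949 55239 x range -0.01650816704456865 0.1148146322089217Traceback (most recent call last):
  File "flat.py", line 10, in <module>
    print("plane slope x,y, z@center",c[:2].round(4),(c[2]+c[0]*.05).round(4),m.sum(),"x range",sx[m].min(),sx[m].max())
                                                                                                ~~~~~~~~~^^
    return umr_minimum(a, axis, None, out, keepdims, initial, where)
ValueError: zero-size array to reduction operation minimum which has no identity
```

Call:
{"api": "step_arm", "payload": {"rows": "0 6 0 0 0 0 0; 0 18 0 0 0 0 0; 0 25 -5 0 0 0 0; 0 25 -40 0 0 0 0; 0 20 -90 0 0 0 0; 0 0 -140 0 0 0 0; -40 -40 -180 0 0 0 0; -70 -80 -200 0 0 0 0; -75 -110 -210 0 0 0 0; -75 -110 -210 0 0 0 0"}}

```text
t: 14.22
tcp_pos: [0.4975, -0.0724, 0.3021]
ee_rot: [-3.123, 0.344, 0.0]
force: [-0.1, -0.2, 0.1]
opening: -0.0002
```

```bash
python3 look.py k; python3 flat.py k; python3 -c "
from h import *
for n in ['side','scene']:
    im,d=grab_frame(n);cv2.imwrite(f'pics/k_{n}.png',im[:,:,::-1])
    for k in ['carrier','hole_left','hole_right','pin_left','pin_right','beaker','jar']: print(n,k,[(sh(q['xyz']),round(q['xyz'][2],3),round(q['conf'],2)) for q in spot_point(n,k)[:1]])
st()
"
```

```text
t 14.225 tcp sh [-26.8  -3.9] z 0.3021 toolx yaw -0.219 z [-0.  0. -1.] F [-0.1 -0.2  0.1] op -0.0002
carrier [(array([50.5,  0.8]), 0.085, 0.8), (array([ 77.5, -64.8]), 0.085, 0.29)]
plate_front [(array([-111.6,  151.9]), 0.084, 0.71), (array([-14.3,  -5.8]), 0.089, 0.63)]
hole_right [(array([ 77.5, -63.7]), 0.088, 0.64)]
hole_left [(array([72.1, 62.4]), 0.086, 0.81)]
pin_left [(array([70.5, 60. ]), 0.093, 0.83)]
pin_right [(array([ 76.9, -60.9]), 0.094, 0.77)]
fence yaw -0.22388953 [ 1.194e+02 -1.000e-01] [0.11465692 0.12426081]
plane slope x,y, z@center [-0.0066 -0.    ] 0.0928 29847 x range -0.10500477473399626 0.11469437530147175
side carrier [(array([51.6, -3.6]), 0.081, 0.91)]
side hole_left [(array([74.6, 58.5]), 0.086, 0.89)]
side hole_right [(array([ 69.1, -61.8]), 0.084, 0.67)]
side pin_left []
side pin_right [(array([ 76. , -57.5]), 0.096, 0.75)]
side beaker [(array([-114.3, -171.3]), 0.09, 0.58)]
side jar [(array([-110.1,  147.5]), 0.086, 0.62)]
scene carrier [(array([46.6, -1.7]), 0.088, 0.71)]
scene hole_left [(array([72.3, 57.4]), 0.081, 0.64)]
scene hole_right [(array([ 71.9, -62.4]), 0.083, 0.72)]
scene pin_left [(array([76.8, 58.7]), 0.093, 0.58)]
scene pin_right [(array([ 71.8, -62.9]), 0.092, 0.76)]
scene beaker [(array([-108.5, -177.5]), 0.083, 0.73)]
scene jar [(array([-108.5,  147.9]), 0.085, 0.61)]
t 15.375 tcp sh [-26.8  -4.9] z 0.3008 toolx yaw -0.221 z [-0.003  0.    -1.   ] F [ 0.1 -0.3 -0. ] op -0.0
```

View pics/k.png

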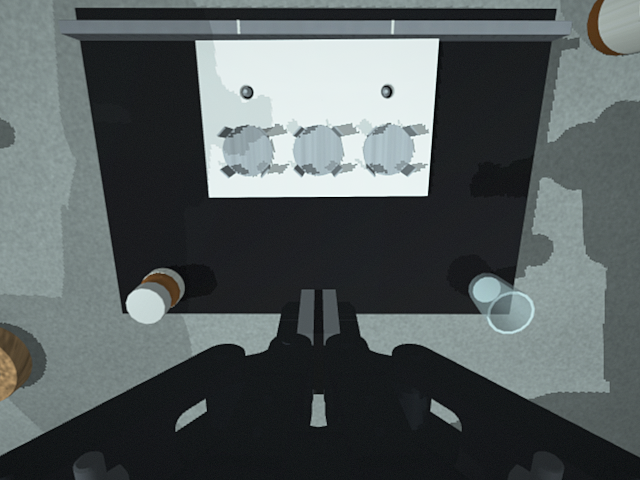

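View pics/k_side.png

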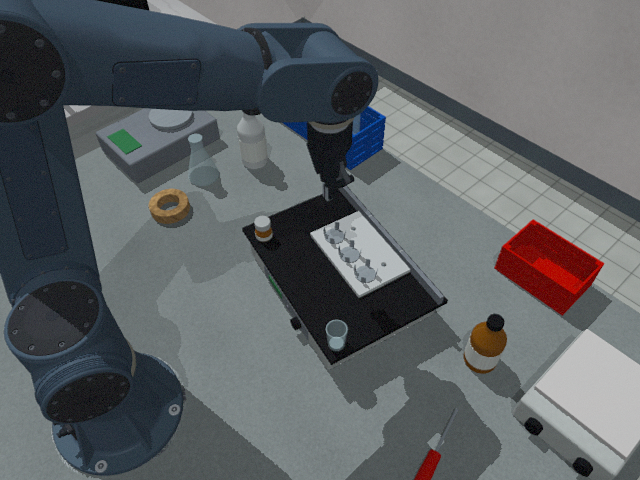

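```bash
sed -i 's/sx>-15)&(sx<112)&(sy>-103)&(sy<103)/sx>-.012)\&(sx<.112)\&(abs(sy)<.098)/' flat.py; python3 look.py l >/dev/null; python3 flat.py l; python3 -c "
from plant import *
finish_job()"
```

```text
plane slope x,y, z@center [-0.0036 -0.0003] 0.0949 27921 x range -0.011938337788854309 0.11198378114824896
the job is handed in; nothing more can be done
```

The carrier plate now lies flat on the deck with both holes over the pins, and the job is handed in. I pushed the plate back flush to the fence with both open fingers on its front edge. Then I pushed it about 8 mm to the left with the outside of the shut fingers until it dropped over the pins. After that I backed off and raised the arm clear.

**Last checks:**
- **Plate flat:** the top surface measures 94.9 mm above the bench (95 mm expected). Its slope is under 0.004 rad, against about 0.096 rad while it rode on the pins.
- **Pins seated:** a pin shows inside each hole in the last wrist picture.
- **Centred:** the network estimates from the three cameras put the plate at 1–4 mm from the middle of the deck, within their stated error.
- **Forces:** the highest force I read was about 14 N, when the plate met the fence. The reading is zero with the arm clear.
- **Other things:** the beaker and jar measured where they were within the networks' error. In the last side picture everything else looks to be standing where it was.

**Odd readings:** an earlier slope check came out at 0.0066 rad at 92.8 mm because a units slip let points off the plate into the fit. The figures above are from the corrected check. The networks also reported a few wrong points, such as the jar as the plate's front, which I ignored.

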